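Shut the draught cover and tare the balance

ROBOT

A 6-joint arm with a two-finger parallel gripper is mounted at the origin on the work surface. World frame = base frame: x ahead of the robot, y to its left, z up, the work surface at z = 0. Lengths are in m, angles in degrees, forces in N, time in s.
With the tool pointing down it reaches from about 0.4 to 0.825 m from the base axis. Payload 7 kg.
Tool frame: the origin (TCP) lies at the centre of the arm's flange, where the gripper is bolted on; the fingertips stand 178 mm ahead of it and the grasp point (between the pads) lies 159 mm ahead of it; x points along the fingers, y is the direction in which the jaws open and shut, and the axes are right-handed (so a half turn about x gives the same grasp; the last joint's range is limited). The gripper opens to 88 mm and grips with 3 to 60 N. Pads are 19 mm wide; open, the fingers measure 130 mm over their backs; the gripper's body (78 mm by 193 mm) begins 47 mm behind the grasp point.
Start: joints at [-54.941, 20.546, 0.682, 0, -70.136, -16.507], TCP at [0.215, -0.64, 0.405] pointing down, gripper open.
Joint ranges: [-176.03, 176.03], [-82.01, 121.73], [-58.28, 71.71], [-173.87, 95.51], [-174.79, -0.11], [-173.66, 173.66]. Speed limits (degrees/s): [136.94, 136.94, 172.46, 180, 180, 180].

INTERFACE

Orientations are given as [roll, pitch, yaw] about the fixed x, y, z axes, in that order (R = Rz(yaw) Ry(pitch) Rx(roll)).
In Python, from plant import ctrl gives the robot as it stands. The module is installed in compiled form; this text tells all that it offers.
- The arm moves only by the shell command python3 -m inch 'ROWS'. ROWS is JSON, one flat list of numbers, 7 for each row, row after row: the shift along the tool's x, y, z in m, then the turn, a rotation vector about the tool's x, y, z in degrees, then the finger opening in m, from 0 to 0.0876. In form: [dx, dy, dz, rx, ry, rz, hand, dx, dy, dz, rx, ry, rz, hand, ...]. A call has 1 to 20 rows; each row shifts and turns the pose as measured when the row begins, along the tool's axes as they then stand; what a row does not reach is not made up. A row lasts 1/8 s, in which the tool goes at most 62.5 mm and 10.7 degrees, less where a joint would pass 70% of its speed; a pose out of reach is approached as far as the arm can. A call with a gripper value outside its range is refused whole. The fingers move at their own pace and stop on an object; the grip force is fixed at half the most. Time passes only in rows, so rows that do not move let the fingers close. It gives the time, the measured TCP pose, the force and the opening at its end, in the units of the state.
- ctrl.get_obs(): the state, without advancing time (a new reading comes with each control period).
- ctrl.snapshot(name): name is "scene" or "top" or "wrist"; returns a dict with "color" (400x640x3 uint8, red, green, blue), "depth" (400x640 float32, m along the optical axis (not along the pixel's ray), 0 where there is no reading), "K" (3x3 intrinsics, pixels), "k1" (the pictures are not rectified: a ray, as slopes to the right and down, at radius r is drawn at 1 + k1 r^2 times it, then the intrinsics apply), "position" and "attitude" of the camera in the world; the wrist camera has in their place "hand_eye" (4x4, takes a point from camera to tool coordinates, whose origin is the TCP and whose axes are the tool frame's). Camera axes: x right, y up, looking along -z (the intrinsics and any distortion apply to the point x, -y, -z); pixel columns grow to the right and rows downward; lengths in m; the calibration is good to about 2 mm. A picture is of the moment at which its call begins: read the wrist's pose just before it.
- ctrl.close_job(): hands the job in, once; it reports no verdict.
The state is a dict: "clock": time; "joint_pos": joint angles; "qvel": joint speeds; "tau": joint torques, N m; "tool_pos": TCP position; "orientation": TCP orientation; "force": force on the tool from outside, world axes, zero at the start; "moment": the same for the moment, N m; "opening": finger opening in m.
Only numpy, scipy, OpenCV 4.12 (cv2) and the standard library are available. Lean on these libraries where they do the work, as an engineer would, in place of code of your own. Each camera call takes 0.05 s, during which the arm holds its last target.

TASK

Get the laboratory balance ready for weighing: push the sliding cover of its clear draught shield fully shut by the tab with your fingertips, then lightly press down the tare key, which is the long bar-shaped key on the deck, and let it come up again. Do not press the tare key before the cover is shut, push gently, and leave the round key, the square key, the dish on the pan and everything else undisturbed; nothing is to be gripped or picked up.

Things in the scene. Friction and masses are not known exactly. Their poses are not given: they have to be found in the camera images.
- balance: precision balance, fixed to the bench: a white body 290 mm deep (x) by 230 mm wide (y). Origin on the bench surface, 10 mm beyond the middle of the body's depth. Its own x points from its key deck to its rear, y to its left, z up. The flat key deck is 50 mm above the bench; behind it stands a clear square draught shield, 175 mm wide and deep, its centre 37.5 mm behind the origin, its walls' top 120 mm above the bench. The balance stands turned by up to about 0.3 rad
- cover (a joint): how far the shield's clear sliding top cover is open, in m: 0 fully shut (end stop), up to 0.11 open. It slides level along the balance's y: +y (to the left) opens it, -y shuts it. Sliding it takes about 1.5 N plus about 4 N for each m/s; it stays where it is left. The shut stop is a soft buffer
- cover_tab (a point): centre of the upright grey tab on the sliding cover, moving with it; axes as the balance's. The tab is 40 mm long (x), 8 mm thick (y) and stands 22 mm high, its top 11 mm above this point; the cover's upper face, 187 mm square, is 11 mm below this point. With the cover shut the tab is on the balance's middle line (y = 0), 17.5 mm behind its origin
- key_bar_top (a point): centre of the top face of the long bar key, the tare key: 40 mm (y) by 16 mm (x), grey; axes as the balance's. The three keys stand in a row across the deck, 56 mm apart and 120 mm in front of the balance's origin; which of them has which place differs. Each key stands 12 mm above the deck (top 62 mm above the bench) and moves straight down
- key_bar (a joint): how far the bar key is pressed, in m: 0 up, 0.005 fully down. A spring: 1.2 N to start, 4 N fully down; it springs back when let go; it counts as pressed beyond 0.0035
- key_round_top (a point): centre of the top face of the round key, 20 mm across; not to be pressed
- key_round (a joint): how far the round key is pressed, in m (0 up, 0.005 down)
- key_square_top (a point): centre of the top face of the square key, 18 mm by 18 mm; not to be pressed
- key_square (a joint): how far the square key is pressed, in m (0 up, 0.005 down)
- dish_mid (a point): shallow round white weighing dish, 64 mm across, 18 mm high, resting on the pan inside the shield; loose, not to be disturbed; this point is on its middle, half-way up
- weight_deck_mid (a point): steel knob-shaped check weight, 20 mm across, 31 mm high, standing on the balance's deck near its right-hand edge; loose, not to be disturbed; this point is on its middle, half-way up
- weight_bench_mid (a point): steel knob-shaped check weight, 28 mm across, 43 mm high, on the bench to the right of the balance; loose, not to be disturbed; this point is on its middle, half-way up
- beaker_mid (a point): glass beaker, 68 mm across, 85 mm high, to the right of the balance; loose, not to be disturbed; this point is on its middle, half-way up
- bottle_mid (a point): amber bottle with black cap, 60 mm across, 120 mm high, to the right of the balance; loose, not to be disturbed; this point is on its middle, half-way up
- jar_mid (a point): white capped jar, 52 mm across, 60 mm high, to the left of the balance; loose, not to be disturbed; this point is on its middle, half-way up
- scoop_mid (a point): flat steel scoop, about 158 mm long, 5 mm thick, lying to the left of the balance; loose, not to be disturbed; this point is on its middle, half-way up

How it is judged (in metres and radians):
On the way, in this order (a step that is already met when the one before it is completed fails the run):
1. the cover is pushed fully shut (value of joint cover below 0.006 m), for 0.2 s.
2. the bar key is pressed (value of joint key_bar above 0.0035 m), for 0.05 s.
3. the bar key has come up again (value of joint key_bar below 0.001 m), for 0.1 s.
At the end, for the whole second after the job is handed in: The cover is within 6 mm of its shut stop, all three keys are up (less than 1 mm down), and each loose thing is within 12 mm of where it started (value of joint cover below 0.006 m and value of joint each of key_bar, key_round, key_square below 0.001 m and not (distance of dish_mid from where it was at the start of the episode above 0.012 m) and not (distance of weight_deck_mid from where it was at the start of the episode above 0.012 m) and not (distance of weight_bench_mid from where it was at the start of the episode above 0.012 m) and not (distance of beaker_mid from where it was at the start of the episode above 0.012 m) and not (distance of bottle_mid from where it was at the start of the episode above 0.012 m) and not (distance of jar_mid from where it was at the start of the episode above 0.012 m) and not (distance of scoop_mid from where it was at the start of the episode above 0.012 m)); the robot touches nothing.
It fails at once if the bar key is pressed (over 2 mm) while the cover is open by more than 8 mm (value of joint key_bar above 0.002 m and value of joint cover above 0.008 m).
It fails at once if the round or the square key is pressed, by over 1.5 mm (value of joint any of key_round, key_square above 0.0015 m).
It fails at once if the fingers press on the bar key with more than 30 N (contact force between the fingers and key_bar above 30 N).
It fails at once if the fingers push or grip the cover with more than 30 N (contact force between the fingers and cover above 30 N).
It fails at once if a loose thing is moved or lifted by more than 12 mm (distance of any of dish_mid, weight_deck_mid, weight_bench_mid, beaker_mid, bottle_mid, jar_mid, scoop_mid from where it was at the start of the episode above 0.012 m).
It also fails if it takes over 40 s, if anything falls off the work surface, if the arm or the gripper's body presses on something with over 40 N, if the wrist force passes 120 N, or if a joint passes its speed limit or range.

## Working session

There is one attempt and no reset: what is moved stays moved. The work goes in short steps, Python scripts to look and compute and a shell command to move; the robot and the scene stay as the last step left them, time stands still between calls to the robot, and variables do not carry over. Pictures are saved under pics/ and viewed, and the job is handed in when it is done.

```bash
mkdir -p pics
python3 - <<'E'
from plant import ctrl
import cv2
o=ctrl.get_obs(); print(o)
for n in("top","scene","wrist"):
    s=ctrl.snapshot(n); cv2.imwrite(f"pics/{n}0.png",s["color"][:,:,::-1])
    import pickle; pickle.dump(s,open(f"{n}0.pkl","wb"))
    print(n,{k:v for k,v in s.items() if k not in("color","depth")})
E
```

```text
{'clock': 0.0, 'joint_pos': array([-5.49411417e+01,  2.05918272e+01,  6.32482236e-01, -1.90624114e-02,
       -7.01356974e+01, -1.65047552e+01]), 'qvel': array([-0.03523963, -0.00120256, -0.06379886, -0.10434536,  0.04978818,
        0.00903634]), 'tau': array([ 1.39874439e-03, -5.82722354e+01,  2.93060035e+01,  6.99756235e+00,
        7.08594176e-03, -2.12913192e-04]), 'tool_pos': array([ 0.2146923 , -0.63973746,  0.40371153]), 'orientation': array([ 95.82873361,  89.9032825 , 114.3763445 ]), 'force': array([-0.67273937,  0.24659352,  0.4060668 ]), 'moment': array([-0.00568032, -0.03729536,  0.01030401]), 'opening': 0.08757201327181466}
top {'K': array([[384.30065869,   0.        , 324.58249938],
       [  0.        , 384.30065869, 202.29325244],
       [  0.        ,   0.        ,   1.        ]]), 'k1': -0.06404795403871669, 'position': array([0.46693359, 0.07399242, 0.89707741]), 'attitude': array([  8.45247931,  -1.08280946, -91.45294842])}
scene {'K': array([[382.89729136,   0.        , 320.55969155],
       [  0.        , 382.89729136, 195.87757221],
       [  0.        ,   0.        ,   1.        ]]), 'k1': -3.706022420164124e-05, 'position': array([ 1.2407719 , -0.17064748,  0.72279179]), 'attitude': array([48.36206188, -0.93984974, 71.74336988])}
wrist {'K': array([[356.89683093,   0.        , 322.30424094],
       [  0.        , 356.89683093, 196.28040591],
       [  0.        ,   0.        ,   1.        ]]), 'k1': -0.00017470351871426152, 'hand_eye': array([[-6.59961583e-04,  2.64089889e-01, -9.64497846e-01,
         2.07285972e-02],
       [ 9.99999782e-01,  1.57390448e-04, -6.41158729e-04,
         1.15122679e-04],
       [-1.75207890e-05, -9.64498059e-01, -2.64089935e-01,
        -7.09508341e-02],
       [ 0.00000000e+00,  0.00000000e+00,  0.00000000e+00,
         1.00000000e+00]])}
```

View pics/top0.png

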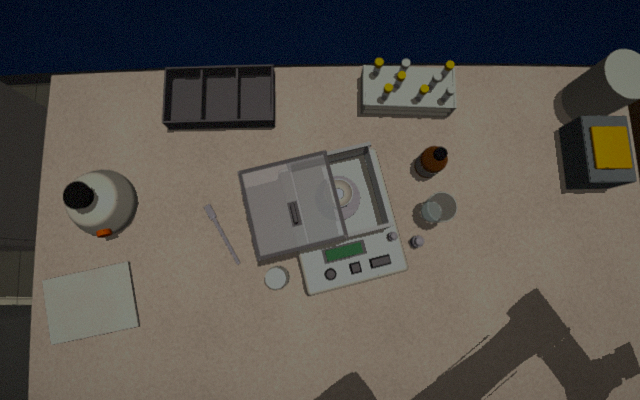

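View pics/scene0.png

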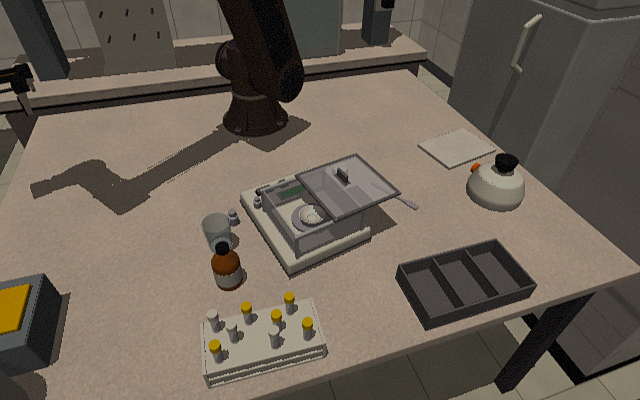

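View pics/wrist0.png

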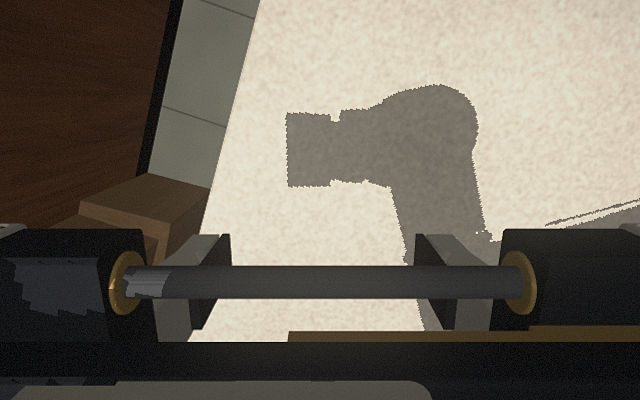

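The top view shows the balance, with the round key at (331,274), the square key at (356,267), the bar key at (380,261) and the cover tab at (294,212). The deck weight at (392,237) is just behind and to the right of the bar key. I'll zoom in and measure.

```bash
cat > h.py <<'E'
import numpy as np, cv2, pickle
from scipy.spatial.transform import Rotation as R
def ray(s,uv,pose=None):
    K=s["K"]; D=np.array([s["k1"],0,0,0,0])
    n=cv2.undistortPoints(np.array(uv,float).reshape(-1,1,2),K,D)[:,0]
    d=np.c_[n[:,0],-n[:,1],-np.ones(len(n))]
    if "position" in s:
        return np.array(s["position"]), R.from_euler("xyz",s["attitude"],degrees=True).apply(d)
    T=pose@s["hand_eye"]; return T[:3,3], d@T[:3,:3].T
def plane(s,uv,z,pose=None):
    p,d=ray(s,uv,pose); return p+d*((z-p[2])/d[:,2])[:,None]
def tcp(o):
    T=np.eye(4);T[:3,:3]=R.from_euler("xyz",o["orientation"],degrees=True).as_matrix();T[:3,3]=o["tool_pos"];return T
E
python3 - <<'E'
import pickle,cv2,numpy as np
s=pickle.load(open("top0.pkl","rb"))
c=s["color"][140:300,230:460,::-1]
c=np.clip(c.astype(float)*1.5,0,255).astype(np.uint8)
cv2.imwrite("pics/topz.png",cv2.resize(c[:150,:200],None,fx=4,fy=4,interpolation=cv2.INTER_CUBIC))
# dark blobs on deck
g=cv2.cvtColor(s["color"],cv2.COLOR_RGB2GRAY)
print(s["color"][267,356],s["color"][280,345],s["color"][212,294])
from h import *
for name,m in(("dark",(g<75)),):
    n,l,st,ce=cv2.connectedComponentsWithStats(m.astype(np.uint8))
    for i in range(1,n):
        x,y,w,h,a=st[i]
        if 240<x<420 and 140<y<300 and a>15: print(st[i],ce[i],s["depth"][int(ce[i][1]),int(ce[i][0])],plane(s,[ce[i]],.062)[0])
E
```

```text
[72 69 67] [130 134 129] [71 68 66]
[410 146  38  35 925] [428.66810811 162.91567568] 0.8405577 [ 0.67507866 -0.18195797  0.062     ]
[288 201  13  25 207] [294.17874396 213.23188406] 0.7520607 [0.56794643 0.12212754 0.062     ]
[412 200  31  30 321] [422.08099688 217.4953271 ] 0.900595 [ 0.55189597 -0.15897966  0.062     ]
[387 233   6   8  32] [389.0625 237.0625] 0.8294883 [ 0.5108356  -0.08354728  0.062     ]
[408 236  11  13  75] [412.78666667 242.92      ] 0.8729826 [ 0.49669848 -0.13506723  0.062     ]
[369 254  22  14 202] [379.59405941 260.87623762] 0.82797635 [ 0.46002578 -0.06052149  0.062     ]
[349 261  13  13 122] [354.89344262 267.27868852] 0.82555604 [ 0.44785149 -0.00655094  0.062     ]
[324 268  12  12 110] [329.89090909 273.68181818] 0.8210379 [0.43570829 0.04761186 0.062     ]
[  411   288   229   112 10120] [534.53013834 358.03616601] 0.8635317 [ 0.24071949 -0.38935066  0.062     ]
```

View pics/topz.png

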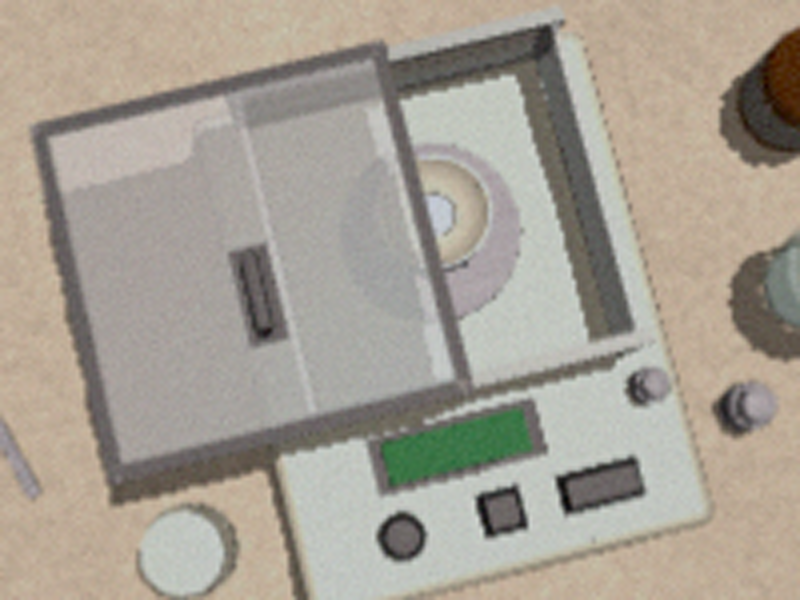

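The zoomed top view shows the bar key rightmost, centred near (380,261). Tab top is near (294,213) and the cover is roughly 80–100 mm open. Next I'll fit the balance pose, the cover opening and the tool geometry.

Run:
```python
from h import *
from plant import ctrl
s=pickle.load(open("top0.pkl","rb")); sc=pickle.load(open("scene0.pkl","rb"))
P=plane(s,[[379.6,260.9],[354.9,267.3],[329.9,273.7]],.062)
yv=P[2]-P[0]; psi=np.arctan2(-yv[0],yv[1]); print("psi",np.degrees(psi))
ex=np.array([np.cos(psi),np.sin(psi),0]);ey=np.array([-np.sin(psi),np.cos(psi),0])
O=P.mean(0)+.12*ex;O[2]=0; print("O",O)
B=lambda p:np.c_[(p-O)@ex,(p-O)@ey,p[:,2]]
def dp(s,uv):
    p,d=ray(s,uv); z=np.array([np.median(s["depth"][int(v)-1:int(v)+2,int(u)-1:int(u)+2]) for u,v in uv]); return p+d*z[:,None]
pts=[[294.3,213],[294,208],[295,218],[280,230],[300,160],[250,190],[320,200],[379.6,261],[355,267],[330,274],[345,280],[392,236],[417,241]]
print(np.round(B(dp(s,pts)),4))
# depth map at tab
u,v=np.meshgrid(range(284,306),range(196,232)); uv=np.c_[u.ravel(),v.ravel()]
p,d=ray(s,uv); X=p+d*s["depth"][v.ravel(),u.ravel()][:,None]; b=B(X)
m=b[:,2]>.136; print(m.sum(),b[m].mean(0),b[m].min(0),b[m].max(0))
z=sc["color"][140:240,280:420,::-1]; cv2.imwrite("pics/scz.png",cv2.resize(np.clip(z*1.5,0,255).astype(np.uint8),None,fx=5,fy=5,interpolation=cv2.INTER_CUBIC))
o=ctrl.get_obs();T=tcp(o);print(T.round(3))
G=np.c_[[0,0,-1],ey,np.cross([0,0,-1],ey)]
for k in(1,-1):
    g=G*[1,k,k]; print(k,R.from_matrix(T[:3,:3].T@g).as_rotvec(degrees=True))
```

```text
psi 12.668793371893148
O [0.56489503 0.01981704 0.        ]
[[ 0.0146  0.0963  0.1479]
 [ 0.0244  0.0945  0.1473]
 [ 0.0046  0.0972  0.1484]
 [-0.0091  0.1327  0.1269]
 [ 0.1217  0.0599  0.1258]
 [ 0.0852  0.1736  0.1252]
 [ 0.0307  0.0401  0.1261]
 [-0.1202 -0.0554  0.0618]
 [-0.1195 -0.0006  0.0606]
 [-0.1207  0.0554  0.0615]
 [-0.1417  0.0266  0.0491]
 [-0.0749 -0.0924  0.079 ]
 [-0.0991 -0.1516  0.042 ]]
85 [0.0148001  0.09709694 0.15648451] [-0.08369502  0.07434083  0.14236826] [0.03552569 0.10124748 0.89707741]
[[-0.001 -0.318  0.948  0.215]
 [ 0.001  0.948  0.318 -0.64 ]
 [-1.     0.001 -0.     0.404]
 [ 0.     0.     0.     1.   ]]
1 [ 5.88041437 -0.01314729 -0.07194151]
-1 [-1.74119551e+02  1.09409740e-01 -1.99945923e-02]
```

View pics/scz.png

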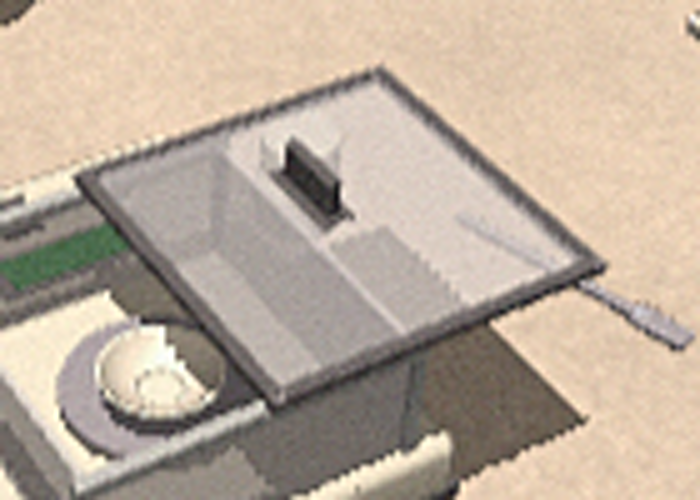

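The tab is at balance (0.016, 0.096), z 0.126–0.148, so the cover is about 95 mm open. The tool needs a +5.9° turn, after which tool y equals balance y and tool z equals balance x. I'll close the fingers, turn, and move over to a point left of the tab.

```bash
python3 -m inch '[0,0,0,5.9,0,0,0, 0,0,0,0,0,0,0, 0,0.045,0.0315,0,0,0,0, 0,0.045,0.0315,0,0,0,0, 0,0.045,0.0315,0,0,0,0, 0,0.045,0.0315,0,0,0,0, 0,0.045,0.0315,0,0,0,0, 0,0.045,0.0315,0,0,0,0, 0,0.045,0.0315,0,0,0,0, 0,0.045,0.0315,0,0,0,0, 0,0.045,0.0315,0,0,0,0, 0,0.045,0.0315,0,0,0,0, 0,0.045,0.0315,0,0,0,0, 0,0.045,0.0315,0,0,0,0, 0,0.045,0.0315,0,0,0,0, 0,0.045,0.0315,0,0,0,0]'
cat > st.py <<'E'
from h import *
from plant import ctrl
psi=np.radians(12.67);ex=np.array([np.cos(psi),np.sin(psi),0]);ey=np.array([-np.sin(psi),np.cos(psi),0])
O=np.array([.5649,.0198,0])
o=ctrl.get_obs();T=tcp(o);tip=T[:3,3]+.178*T[:3,0]
print("t",o["clock"],"tip bal",((tip-O)@ex).round(4),((tip-O)@ey).round(4),tip[2].round(4),"F",o["force"].round(2),"open",round(o["opening"],4))
G=np.c_[[0,0,-1],ey,np.cross([0,0,-1],ey)]
print("turn",R.from_matrix(T[:3,:3].T@G).as_rotvec(degrees=True).round(2), o["joint_pos"].round(1))
E
python3 st.py
```

```text
clock: 2.15
tool_pos: [0.502, 0.095, 0.4059]
orientation: [32.5, 89.6, 46.9]
force: [1.0, 0.0, 1.1]
opening: 0.0001
t 2.15 tip bal -0.0438 0.0879 0.2279 F [1.04 0.02 1.1 ] open 0.0001
turn [ 1.75  0.33 -0.22] [ 3.270e+01  4.800e+00 -1.970e+01 -1.000e-01 -6.510e+01 -1.083e+02]
```

```bash
python3 -m inch '[0,0.03,0.03,1.7,0.3,-0.2,0, 0,0.02,0.02,0,0,0,0, 0,0.014,0.011,0,0,0,0, 0,0,0,0,0,0,0]'; python3 st.py
python3 - <<'E'
from h import *
from plant import ctrl
s=ctrl.snapshot("scene");cv2.imwrite("pics/sc1.png",cv2.resize(np.clip(s["color"][60:260,220:480,::-1].astype(float)*1.5,0,255).astype(np.uint8),None,fx=3,fy=3))
E
```

```text
clock: 2.65
tool_pos: [0.5477, 0.1779, 0.4053]
orientation: [-163.2, 90.0, -149.8]
force: [0.0, -0.8, -0.4]
opening: 0.0006
t 2.65 tip bal 0.0178 0.158 0.2273 F [ 0.04 -0.78 -0.36] open 0.0006
turn [ 0.73 -0.03  0.01] [  37.5   11.2  -12.1   -0.   -66.7 -114. ]
```

View pics/sc1.png

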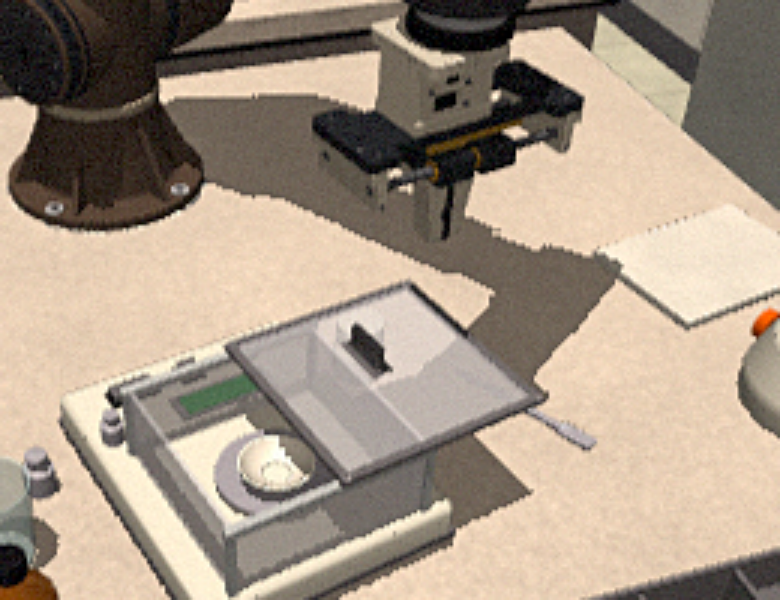

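The scene view shows the closed fingertips above and to the left of the tab, at about (440,235), with a clear way down. Descending.

```bash
python3 -m inch '[0.02,0,0,0.7,0,0,0, 0.02,0,0,0,0,0,0, 0.02,0,0,0,0,0,0, 0.015,0,0,0,0,0,0, 0.01,0,0,0,0,0,0, 0,0,0,0,0,0,0]'; python3 st.py
python3 - <<'E'
from h import *
from plant import ctrl
for n in("scene","wrist"):
    s=ctrl.snapshot(n);c=s["color"][:,:,::-1]
    if n=="scene": c=cv2.resize(c[120:250,270:420],None,fx=5,fy=4.5,interpolation=cv2.INTER_CUBIC)
    cv2.imwrite(f"pics/{n}2.png",np.clip(c.astype(float)*1.5,0,255).astype(np.uint8))
E
```

```text
clock: 3.45
tool_pos: [0.5455, 0.1725, 0.3203]
orientation: [26.4, 89.9, 39.0]
force: [0.5, -1.0, 0.1]
opening: 0.0003
t 3.45 tip bal 0.015 0.1534 0.1423 F [ 0.54 -1.03  0.09] open 0.0003
turn [-0.07  0.12 -0.06] [  37.1   14.9  -19.2   -0.   -55.8 -114.5]
```

View pics/scene2.png

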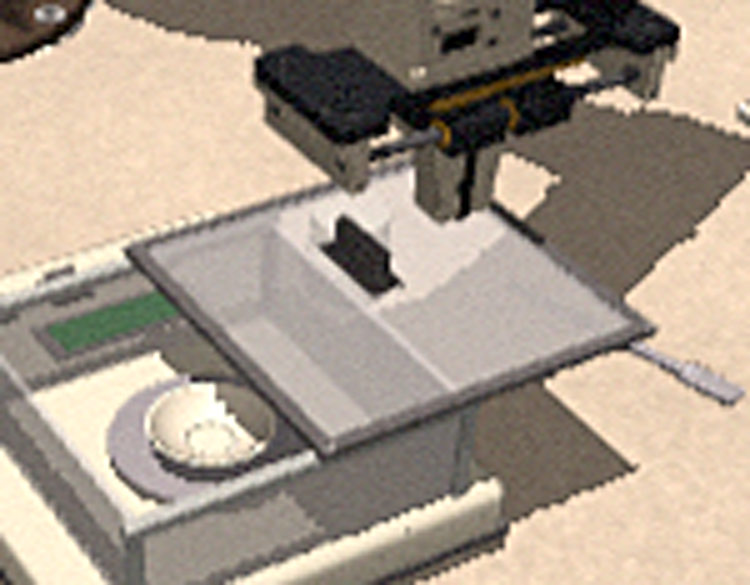

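View pics/wrist2.png

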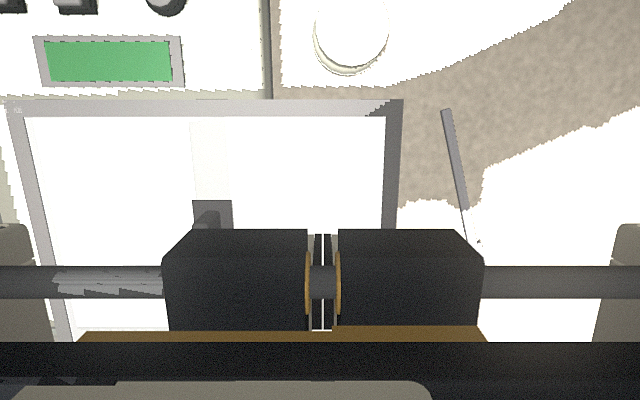

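The fingertips are beside the tab, with the tab at about (360,255) and the tips at about (445,205) in the zoomed scene view. I'll lower 6 mm and start pushing in -y with small steps.

```bash
python3 -m inch '[0.006,0,0.002,0,0,0,0, 0,0,0,0,0,0,0, 0,-0.01,0,0,0,0,0, 0,-0.01,0,0,0,0,0, 0,-0.008,0,0,0,0,0, 0,-0.006,0,0,0,0,0, 0,-0.006,0,0,0,0,0, 0,0,0,0,0,0,0]'; python3 st.py
```

```text
clock: 4.55
tool_pos: [0.5578, 0.1314, 0.3163]
orientation: [22.4, 89.6, 35.0]
force: [-0.6, -0.6, 1.2]
opening: 0.0004
t 4.55 tip bal 0.0187 0.1109 0.1383 F [-0.6  -0.62  1.16] open 0.0004
turn [-0.07  0.36 -0.15] [  32.8   15.1  -19.5   -0.   -55.  -110.2]
```

```bash
python3 -m inch '[0.003,-0.006,0,0,0.3,-0.1,0, 0,-0.008,0,0,0,0,0, 0,-0.008,0,0,0,0,0, 0,-0.008,0,0,0,0,0, 0,-0.008,0,0,0,0,0]'; python3 st.py
python3 - <<'E'
from h import *
from plant import ctrl
for n in("scene",):
    s=ctrl.snapshot(n);c=s["color"][:,:,::-1]
    if n=="scene": c=cv2.resize(c[120:250,250:400],None,fx=5,fy=4.5,interpolation=cv2.INTER_CUBIC)
    cv2.imwrite(f"pics/{n}3.png",np.clip(c.astype(float)*1.5,0,255).astype(np.uint8))
E
```

```text
clock: 5.18
tool_pos: [0.5667, 0.0929, 0.3131]
orientation: [45.2, 89.9, 57.9]
force: [-0.6, 1.1, -0.2]
opening: 0.0006
t 5.175 tip bal 0.0181 0.0712 0.1351 F [-0.63  1.08 -0.22] open 0.0006
turn [ 0.01  0.08 -0.08] [ 2.880e+01  1.550e+01 -1.940e+01 -1.000e-01 -5.500e+01 -1.061e+02]
```

View pics/scene3.png

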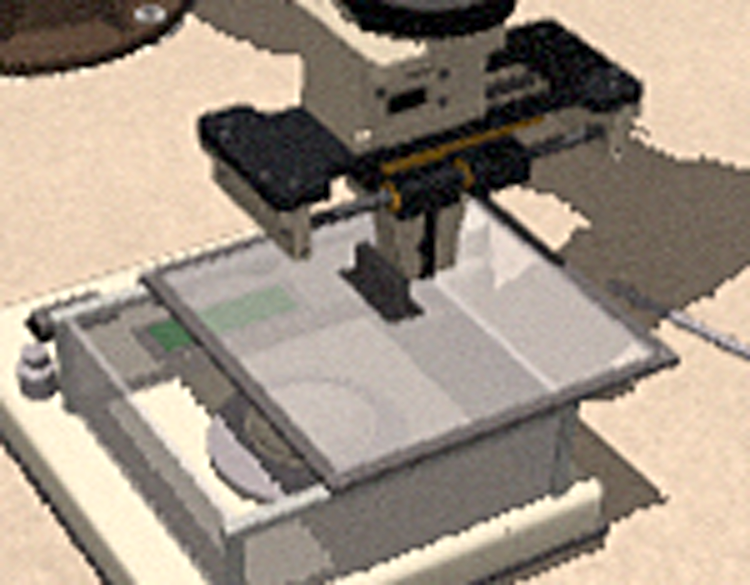

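The cover is moving with the tab and the pushing force is small, about 1 N. Continuing, then slowing near the stop.

```bash
python3 -m inch '[0,-0.008,0,0,0,0,0, 0,-0.008,0,0,0,0,0, 0,-0.008,0,0,0,0,0, 0,-0.008,0,0,0,0,0, 0,-0.005,0,0,0,0,0]'; python3 st.py
python3 - <<'E'
from h import *
from plant import ctrl
s=ctrl.snapshot("top");c=s["color"][:,:,::-1]
c=cv2.resize(c[130:290,240:420],None,fx=4,fy=3.7,interpolation=cv2.INTER_CUBIC)
cv2.imwrite(f"pics/top4.png",np.clip(c.astype(float)*1.5,0,255).astype(np.uint8))
s=ctrl.snapshot("scene");c=s["color"][:,:,::-1]
c=cv2.resize(c[120:270,230:400],None,fx=4.5,fy=4,interpolation=cv2.INTER_CUBIC)
cv2.imwrite(f"pics/scene4.png",np.clip(c.astype(float)*1.5,0,255).astype(np.uint8))
E
```

```text
clock: 5.85
tool_pos: [0.5755, 0.0535, 0.3131]
orientation: [41.5, 89.9, 54.1]
force: [0.8, 1.3, 0.1]
opening: 0.0005
t 5.85 tip bal 0.018 0.0308 0.1351 F [0.77 1.29 0.13] open 0.0005
turn [-0.02  0.08 -0.07] [ 2.47e+01  1.58e+01 -1.89e+01 -1.00e-01 -5.51e+01 -1.02e+02]
```

View pics/top4.png

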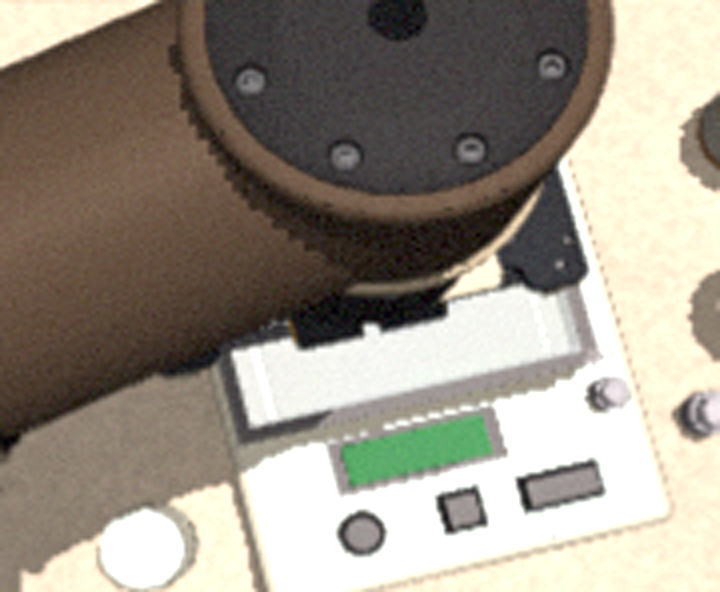

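View pics/scene4.png

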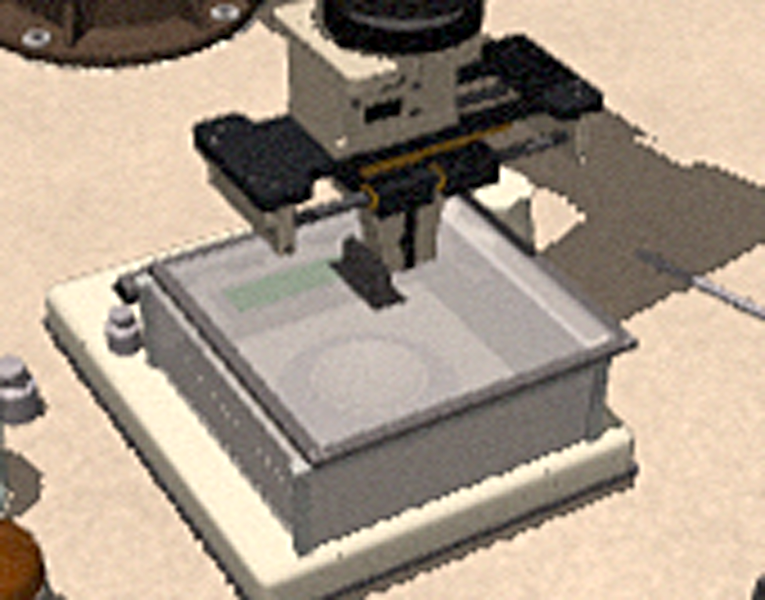

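The cover is nearly shut: its leading edge lies close to the shield's right wall. I'll finish with small steps while watching the force.

```bash
for i in 1; do python3 -m inch '[0,-0.003,0,0,0,0,0, 0,-0.003,0,0,0,0,0]'; done; python3 st.py
```

```text
clock: 6.2
tool_pos: [0.5767, 0.0476, 0.313]
orientation: [46.9, 89.9, 59.5]
force: [0.7, 2.0, 0.6]
opening: 0.0005
t 6.2 tip bal 0.0178 0.0247 0.135 F [0.66 2.03 0.59] open 0.0005
turn [-0.02  0.05 -0.06] [ 2.410e+01  1.590e+01 -1.880e+01 -1.000e-01 -5.520e+01 -1.014e+02]
```

```bash
python3 -m inch '[0,-0.003,0,0,0,0,0, 0,-0.002,0,0,0,0,0]'; python3 st.py
```

```text
clock: 6.45
tool_pos: [0.5779, 0.0426, 0.313]
orientation: [50.1, 89.9, 62.7]
force: [-0.8, 1.8, 1.0]
opening: 0.0004
t 6.45 tip bal 0.0178 0.0195 0.135 F [-0.77  1.79  0.96] open 0.0004
turn [-0.    0.05 -0.06] [ 2.350e+01  1.600e+01 -1.870e+01 -1.000e-01 -5.520e+01 -1.008e+02]
```

```bash
python3 -m inch '[0,-0.002,0,0,0,0,0, 0,-0.002,0,0,0,0,0]'; python3 st.py
```

```text
clock: 6.7
tool_pos: [0.5781, 0.0411, 0.3131]
orientation: [73.4, 89.6, 86.0]
force: [-6.7, 13.6, 4.9]
opening: 0.0005
t 6.7 tip bal 0.0179 0.019 0.1351 F [-6.74 13.61  4.93] open 0.0005
turn [-0.04  0.11 -0.38] [  23.3   16.   -18.6   -0.4  -55.3 -100.4]
```

```bash
python3 -m inch '[0,-0.002,0,0,0,0,0]'; python3 st.py
```

```text
clock: 6.82
tool_pos: [0.5781, 0.0406, 0.3131]
orientation: [76.2, 89.4, 88.8]
force: [-5.6, 12.0, 3.2]
opening: 0.0003
t 6.825 tip bal 0.0178 0.0191 0.1351 F [-5.56 11.98  3.24] open 0.0003
turn [-0.02  0.13 -0.54] [  23.2   16.   -18.5   -0.6  -55.3 -100.2]
```

```bash
python3 -m inch '[0,-0.002,0,0,0,0,0]'; python3 st.py
```

```text
clock: 6.95
tool_pos: [0.5781, 0.0402, 0.3132]
orientation: [76.6, 89.3, 89.2]
force: [-4.9, 11.5, 3.4]
opening: 0.0007
t 6.95 tip bal 0.0179 0.0192 0.1352 F [-4.95 11.53  3.45] open 0.0007
turn [-0.01  0.17 -0.69] [  23.1   16.   -18.4   -0.8  -55.3 -100. ]
```

The force rose to about 13 N with no further motion, so the cover is on its stop. I'll back off, lift, and look at the cover.

```bash
python3 -m inch '[0,0,0,0,0,0,0, 0,0.006,0,0,0,0.6,0, 0,0.015,0,0,0,0,0, -0.02,0.01,0,0,0,0,0, -0.04,0,0,0,0,0,0, -0.04,0,0,0,0,0,0, 0,0,-0.03,0,0,0,0, 0,0,-0.045,0,0,0,0, 0,0,-0.045,0,0,0,0, 0,0,0,0,0,0,0]'; python3 st.py
python3 - <<'E'
from h import *
from plant import ctrl
s=ctrl.snapshot("top");c=s["color"][:,:,::-1];pickle.dump(s,open("top5.pkl","wb"))
c=cv2.resize(c[130:290,240:420],None,fx=4,fy=3.7,interpolation=cv2.INTER_CUBIC)
cv2.imwrite(f"pics/top5.png",np.clip(c.astype(float)*1.5,0,255).astype(np.uint8))
s=ctrl.snapshot("scene");c=s["color"][:,:,::-1];pickle.dump(s,open("scene5.pkl","wb"))
c=cv2.resize(c[120:270,230:400],None,fx=4.5,fy=4,interpolation=cv2.INTER_CUBIC)
cv2.imwrite(f"pics/scene5.png",np.clip(c.astype(float)*1.5,0,255).astype(np.uint8))
E
```

```text
clock: 8.2
tool_pos: [0.4501, 0.046, 0.4161]
orientation: [87.2, 88.8, 99.9]
force: [1.5, -0.3, 0.6]
opening: 0.0003
t 8.2 tip bal -0.106 0.0545 0.2381 F [ 1.51 -0.28  0.59] open 0.0003
turn [ 0.01  0.06 -1.22] [  30.3   -1.5  -24.4   -1.2  -66.7 -107.2]
```

View pics/top5.png

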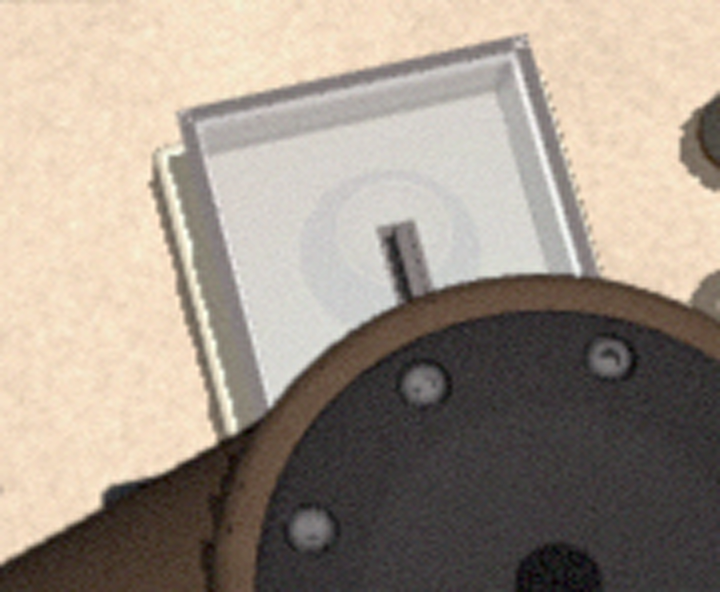

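View pics/scene5.png

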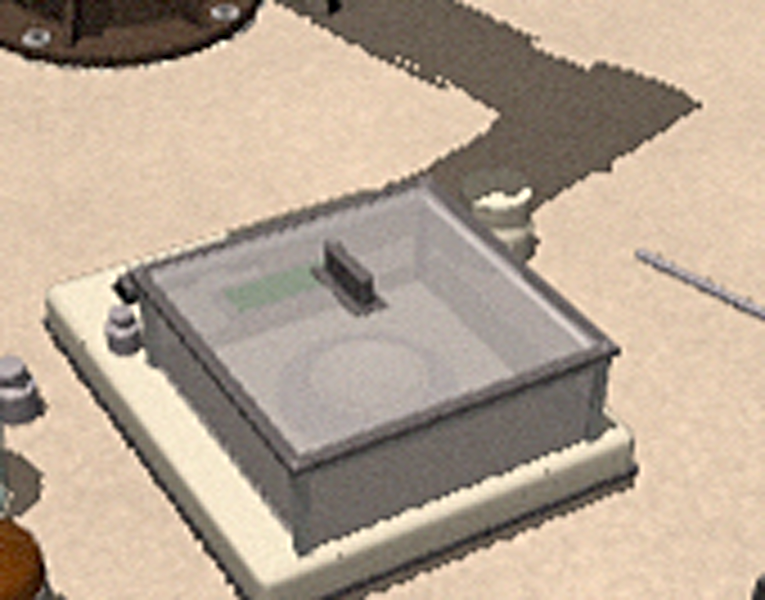

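Run:
```python
from h import *
psi=np.radians(12.67);ex=np.array([np.cos(psi),np.sin(psi),0]);ey=np.array([-np.sin(psi),np.cos(psi),0]);O=np.array([.5649,.0198,0])
s=pickle.load(open("top5.pkl","rb"))
u,v=np.meshgrid(range(330,352),range(186,207)); uv=np.c_[u.ravel(),v.ravel()]
d0=s["depth"][v.ravel(),u.ravel()]
p,d=ray(s,uv); X=p+d*d0[:,None]; b=np.c_[(X-O)@ex,(X-O)@ey,X[:,2]]
m=(b[:,2]>.142)&(b[:,2]<.155); print(m.sum(),np.median(b[m],0),b[m].min(0),b[m].max(0))
# cover left/right rear corners (182,112),(523,40) in zoom
q=plane(s,[[240+180/4,130+112/3.7],[240+525/4,130+38/3.7]],.126); print(np.c_[(q-O)@ex,(q-O)@ey])
```

```text
68 [ 0.0201217  -0.00059791  0.14817698] [ 0.00389535 -0.00474159  0.14514668] [0.03612235 0.00347328 0.15199326]
[[ 0.12850465  0.09008892]
 [ 0.12740768 -0.09434149]]
```

The tab is at balance y = -0.0006, and the cover's edges are at -0.094 and +0.090, so it is shut. Next I'll move above the bar key at balance (-0.120, -0.056) and remove the small tilt.

```bash
python3 -m inch '[0,0,0,0,0,-1.2,0, 0,-0.03,-0.004,0,0,0,0, 0,-0.04,-0.005,0,0,0,0, 0,-0.04,-0.005,0,0,0,0, 0,0,0,0,0,0,0]'; python3 st.py
```

```text
clock: 8.93
tool_pos: [0.4675, -0.0647, 0.4149]
orientation: [-110.0, 89.6, -97.2]
force: [-1.1, 0.2, -0.3]
opening: 0.0006
t 8.925 tip bal -0.1139 -0.0622 0.2369 F [-1.13  0.21 -0.25] open 0.0006
turn [ 0.1  -0.13  0.35] [ 16.3   0.6 -23.1   0.4 -66.4 -93.6]
```

```bash
python3 -m inch '[0,0.006,-0.006,0,-0.1,0.3,0, 0.03,0,0,0,0,0,0, 0.03,0,0,0,0,0,0, 0.03,0,0,0,0,0,0, 0.02,0,0,0,0,0,0, 0.01,0,0,0,0,0,0, 0,0,0,0,0,0,0]'; python3 st.py
python3 - <<'E'
from h import *
from plant import ctrl
s=ctrl.snapshot("wrist");c=s["color"][:,:,::-1]
cv2.imwrite(f"pics/wrist6.png",c)
s=ctrl.snapshot("scene");c=s["color"][:,:,::-1]
c=cv2.resize(c[120:270,200:370],None,fx=4.5,fy=4,interpolation=cv2.INTER_CUBIC)
cv2.imwrite(f"pics/scene6.png",np.clip(c.astype(float)*1.5,0,255).astype(np.uint8))
s=ctrl.snapshot("top");cv2.imwrite("pics/top6.png",s["color"][:,:,::-1])
E
```

```text
clock: 9.8
tool_pos: [0.4604, -0.054, 0.2915]
orientation: [-100.6, 89.9, -87.6]
force: [0.1, 0.3, 0.1]
opening: 0.0001
t 9.8 tip bal -0.1182 -0.0494 0.1135 F [0.09 0.32 0.07] open 0.0001
turn [ 0.37 -0.02  0.08] [ 17.8   6.9 -34.2   0.1 -48.9 -94.8]
```

View pics/wrist6.png

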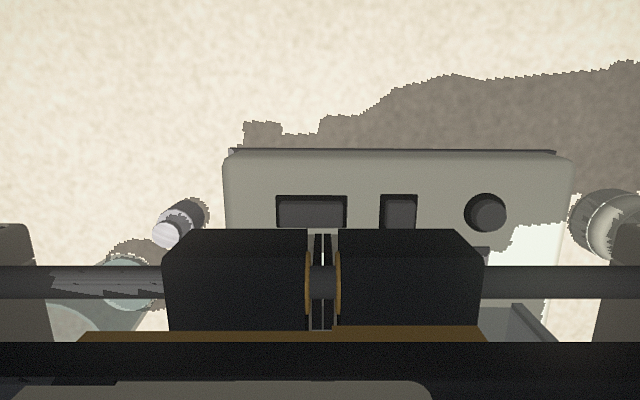

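View pics/scene6.png

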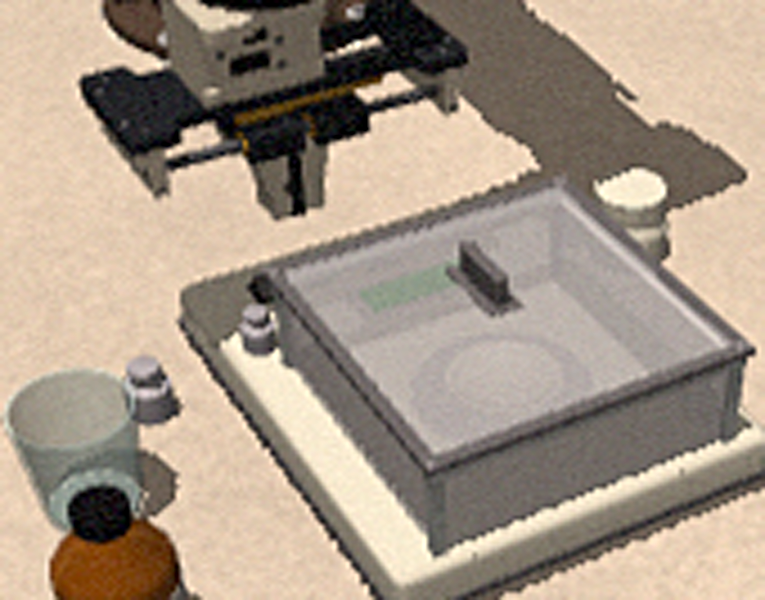

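The wrist view shows the bar key at about (311,211), the square at (398,211) and the round at (485,212). I'll check the bar key's position by casting rays from the wrist camera.

```bash
python3 - <<'E'
from h import *
from plant import ctrl
psi=np.radians(12.67);ex=np.array([np.cos(psi),np.sin(psi),0]);ey=np.array([-np.sin(psi),np.cos(psi),0]);O=np.array([.5649,.0198,0])
o=ctrl.get_obs();T=tcp(o);s=ctrl.snapshot("wrist")
c=s["color"][180:245,260:520,::-1];cv2.imwrite("pics/wz.png",cv2.resize(np.clip(c*1.5,0,255).astype(np.uint8),None,fx=3,fy=3,interpolation=cv2.INTER_CUBIC))
q=plane(s,[[311.5,212],[398.5,212],[485.5,214],[277,226],[346,226]],.062,T); print(np.c_[(q-O)@ex,(q-O)@ey])
E
python3 st.py
```

```text
[[-0.12069016 -0.05627063]
 [-0.12103133 -0.00258594]
 [-0.12007536  0.05124488]
 [-0.11137753 -0.07781965]
 [-0.11165282 -0.03476138]]
t 10.0 tip bal -0.1174 -0.0499 0.1147 F [-0.09  0.56  0.97] open 0.0007
turn [0.34 0.13 0.08] [ 17.7   6.8 -34.1   0.1 -48.9 -94.8]
```

View pics/wz.png

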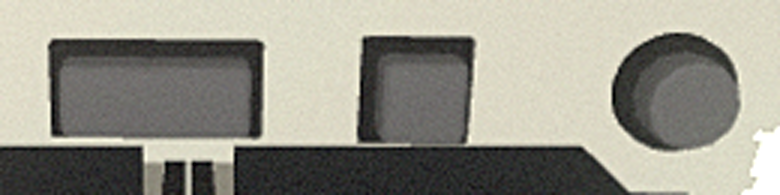

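Both views agree: the bar key is at (-0.1205, -0.056). I'll align and descend to about 8 mm above it.

```bash
python3 -m inch '[0,-0.0065,-0.003,0.3,0,0,0, 0.015,0,0,0,0,0,0, 0.015,0,0,0,0,0,0, 0.01,0,0,0,0,0,0, 0.003,0,0,0,0,0,0, 0,0,0,0,0,0,0]'; python3 st.py
```

```text
clock: 10.75
tool_pos: [0.4602, -0.0633, 0.2514]
orientation: [-10.1, 89.5, 2.4]
force: [1.2, -0.5, 0.3]
opening: 0.0006
t 10.75 tip bal -0.1189 -0.0584 0.0734 F [ 1.17 -0.5   0.33] open 0.0006
turn [-0.09  0.47  0.08] [ 16.6  10.1 -37.1   0.2 -42.3 -94.2]
```

```bash
python3 -m inch '[0.004,0.001,-0.001,0,0.4,0,0, 0.004,0,0,0,0,0,0, 0.002,0,0,0,0,0,0]'; python3 st.py
```

```text
clock: 11.12
tool_pos: [0.4594, -0.0624, 0.2416]
orientation: [-30.4, 89.8, -17.8]
force: [-0.2, 0.0, -0.4]
opening: 0.0007
t 11.125 tip bal -0.1206 -0.0573 0.0636 F [-0.2   0.05 -0.39] open 0.0007
turn [-0.07  0.14  0.08] [ 16.8  11.  -37.7   0.1 -41.2 -94.3]
```

```bash
python3 -m inch '[0.002,0,0,0,0,0,0]'; python3 st.py
```

```text
clock: 11.25
tool_pos: [0.4594, -0.0623, 0.2396]
orientation: [-30.9, 89.8, -18.3]
force: [-0.4, 0.2, 1.8]
opening: 0.0005
t 11.25 tip bal -0.1205 -0.0573 0.0616 F [-0.37  0.22  1.76] open 0.0005
turn [-0.06  0.14  0.09] [ 16.8  11.2 -37.8   0.1 -40.9 -94.3]
```

```bash
python3 -m inch '[0.0015,0,0,0,0,0,0]'; python3 st.py
```

```text
clock: 11.38
tool_pos: [0.4594, -0.0623, 0.238]
orientation: [-32.1, 89.8, -19.4]
force: [-0.6, 0.6, 2.3]
opening: 0.0006
t 11.375 tip bal -0.1205 -0.0573 0.06 F [-0.59  0.56  2.28] open 0.0006
turn [-0.06  0.14  0.09] [ 16.8  11.3 -37.9   0.2 -40.6 -94.3]
```

Contact came at z ≈ 0.062, and the spring is now felt. Pressing further in small steps.

```bash
python3 -m inch '[0.0015,0,0,0,0,0,0]'; python3 st.py
```

```text
clock: 11.5
tool_pos: [0.4594, -0.0623, 0.2366]
orientation: [-31.8, 89.8, -19.2]
force: [-1.2, 0.6, 2.7]
opening: 0.0004
t 11.5 tip bal -0.1205 -0.0573 0.0586 F [-1.15  0.61  2.65] open 0.0004
turn [-0.05  0.15  0.09] [ 16.8  11.5 -38.    0.2 -40.4 -94.3]
```

```bash
python3 -m inch '[0.0015,0,0,0,0,0,0]'; python3 st.py
```

```text
clock: 11.62
tool_pos: [0.4595, -0.0623, 0.2352]
orientation: [-31.9, 89.8, -19.2]
force: [-4.3, 1.8, 14.8]
opening: 0.0005
t 11.625 tip bal -0.1204 -0.0573 0.0572 F [-4.32  1.82 14.81] open 0.0005
turn [-0.04  0.15  0.09] [ 16.8  11.6 -38.1   0.2 -40.2 -94.3]
```

```bash
python3 -m inch '[0.001,0,0,0,0,0,0]'; python3 st.py
```

```text
clock: 11.75
tool_pos: [0.4595, -0.0623, 0.235]
orientation: [-36.1, 89.8, -23.4]
force: [-8.0, 3.0, 21.9]
opening: 0.0006
t 11.75 tip bal -0.1204 -0.0573 0.057 F [-8.    3.04 21.86] open 0.0006
turn [-0.02  0.15  0.11] [ 16.8  11.6 -38.1   0.2 -40.2 -94.3]
```

The key is bottomed at z ≈ 0.057. That is 5 mm below contact, with the force up at about 22 N. Releasing now.

```bash
python3 -m inch '[-0.003,0,0,0,0,0,0, -0.006,0,0,0,0,0,0, -0.015,0,0,0,0,0,0, -0.03,0,0,0,0,0,0, -0.04,0,0,0,0,0,0, -0.04,0,0,0,0,0,0, 0,-0.05,0,0,0,0,0, 0,-0.06,0,0,0,0,0, 0,-0.06,0,0,0,0,0, 0,-0.06,0,0,0,0,0, 0,0,0,0,0,0,0, 0,0,0,0,0,0,0]'; python3 st.py
python3 - <<'E'
from h import *
from plant import ctrl
psi=np.radians(12.67);ex=np.array([np.cos(psi),np.sin(psi),0]);ey=np.array([-np.sin(psi),np.cos(psi),0]);O=np.array([.5649,.0198,0])
s=ctrl.snapshot("top");cv2.imwrite("pics/top7.png",np.clip(s["color"][:,:,::-1]*1.3,0,255).astype(np.uint8))
pickle.dump(s,open("top7.pkl","wb"))
for w in((328,352,186,226),(320,395,250,282)):
    u,v=np.meshgrid(range(w[0],w[1]),range(w[2],w[3])); uv=np.c_[u.ravel(),v.ravel()]
    p,d=ray(s,uv); X=p+d*s["depth"][v.ravel(),u.ravel()][:,None]; b=np.c_[(X-O)@ex,(X-O)@ey,X[:,2]]
    if w[0]==328:
        m=(b[:,2]>.142)&(b[:,2]<.155); print(m.sum(),b[m].mean(0))
    else:
        for y in(-.056,0,.056):
            m=(abs(b[:,0]+.12)<.006)&(abs(b[:,1]-y)<.006); print(y,m.sum(),np.median(b[m,2]))
s0=pickle.load(open("top0.pkl","rb"))
df=cv2.absdiff(s["color"],s0["color"]); cv2.imwrite("pics/diff.png",np.clip(df.astype(int)*3,0,255).astype(np.uint8))
s=ctrl.snapshot("scene");cv2.imwrite("pics/scene7.png",np.clip(s["color"][:,:,::-1]*1.3,0,255).astype(np.uint8))
E
```

```text
clock: 13.25
tool_pos: [0.5116, -0.2929, 0.3754]
orientation: [-23.8, 89.6, -11.0]
force: [-0.9, 0.3, 0.5]
opening: 0.0004
t 13.25 tip bal -0.1195 -0.2938 0.1974 F [-0.94  0.26  0.48] open 0.0004
turn [0.16 0.34 0.15] [-10.8  13.6 -13.    0.  -63.  -66.4]
85 [ 0.01633558 -0.00049569  0.14746442]
-0.056 30 0.06140604112081932
0 31 0.061149305184163616
0.056 31 0.060489402045498575
```

View pics/top7.png

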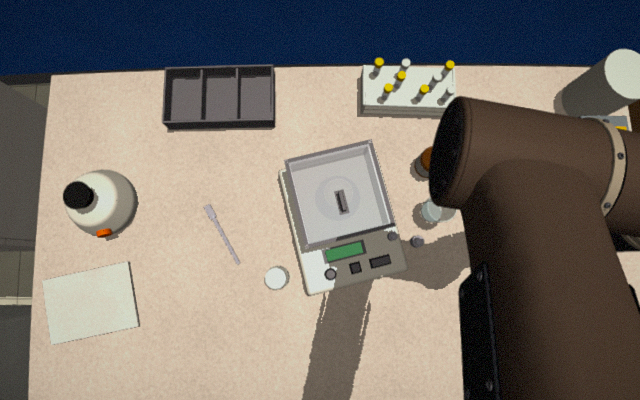

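View pics/diff.png

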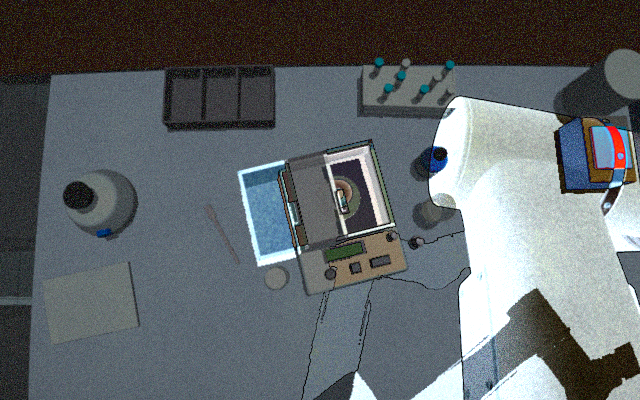

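View pics/scene7.png

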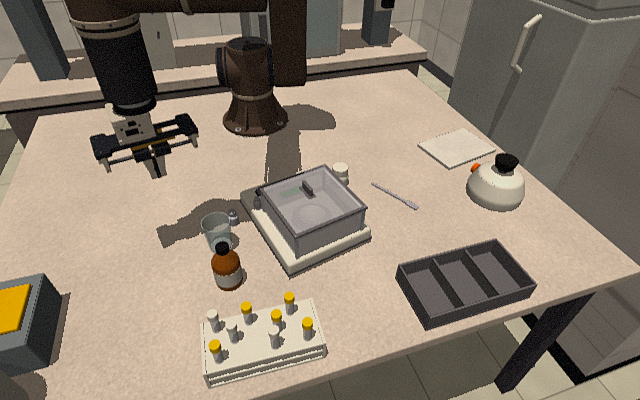

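The pictures show the cover shut, the three keys level at about 0.061 m, the loose things where they started, and the arm clear of everything. Handing in.

```bash
python3 -c "
from plant import ctrl
print(ctrl.close_job())"
```

```text
the job is handed in; nothing more can be done
None
```

I pushed the cover shut by its tab with the closed fingertips, then pressed the bar (tare) key once and let it come up. I handed the job in with the clock at about 13 s of the 40 s allowed. The hand-in reports no verdict.

- **Cover:** it was about 95 mm open. Sliding it took 1–2 N, and the wrist force rose to about 16 N at the stop. Afterwards the tab measured 0.5 mm from the balance's middle line, so it is shut.
- **Tare key:** the fingers met it at z ≈ 0.062 m and went down to 0.057 m, which is full travel. My last two steps pushed against its stop, and the last reading was about 23 N. That is firmer than the "light" press asked for, but under the 30 N limit. Readings came only at the end of each row, so a short higher peak can't be ruled out.
- **Final pictures:** all three keys measure 60–61 mm high by depth, the same as the first picture to within about 1 mm, so they are up.
- **Loose things:** by eye, in the top and scene pictures, they are all where they started. The dish is seen only through the clear cover. In the last top picture the arm hid part of the bottle and its shadow fell close to the beaker, but the scene view shows both in place.
- **Disagreement:** the wrist camera put the keys 53.7 mm apart against the stated 56 mm, which fits a height error of a few millimetres. The bar key's own position agreed between the top and wrist views to about 1 mm.

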